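Load four shaft seals onto their matching gauge stands

TASK

Put each of the four coloured shaft seals, the large and small brown ones and the large and small blue ones, on the gauge stand of its own colour and size, so that it lies flat on the base with the post standing up through its bore. Leave the black seal and the yellow-lidded tin where they are.

Things in the scene. Friction and masses are not known exactly. Their poses are not given: they have to be found in the camera images.
- seal_brown_large_center (a point): The large brown shaft seal: a loose, stiff brown rubber ring lying flat on the bench, 64 mm outside, 47 mm bore, 16 mm high, about 60 g, with a thin steel spring round its bore. The point is the ring's centre, 8 mm above its underside; its z axis is the ring's axis. Both faces are alike.
- seal_brown_small_center (a point): The small brown shaft seal: a loose, stiff brown rubber ring lying flat on the bench, 46 mm outside, 30 mm bore, 16 mm high, about 35 g, with a thin steel spring round its bore. The point is the ring's centre, 8 mm above its underside; its z axis is the ring's axis. Both faces are alike.
- seal_blue_large_center (a point): The large blue shaft seal: a loose, stiff blue rubber ring lying flat on the bench, 64 mm outside, 47 mm bore, 16 mm high, about 60 g, with a thin steel spring round its bore. The point is the ring's centre, 8 mm above its underside; its z axis is the ring's axis. Both faces are alike.
- seal_blue_small_center (a point): The small blue shaft seal: a loose, stiff blue rubber ring lying flat on the bench, 46 mm outside, 30 mm bore, 16 mm high, about 35 g, with a thin steel spring round its bore. The point is the ring's centre, 8 mm above its underside; its z axis is the ring's axis. Both faces are alike.
- stand_brown_large: The stand for the large brown seal: a fixed round aluminium base 84 mm across and 10 mm high with, on its top, a post 32 mm thick inside a painted disc 72 mm across, both brown. The post rises 14 mm above the base (its top is 24 mm above the bench, with a 3 mm bevel). The origin is the centre of the underside, on the bench; z up.
- stand_brown_small: The stand for the small brown seal: a fixed round aluminium base 84 mm across and 10 mm high with, on its top, a post 14 mm thick inside a painted disc 52 mm across, both brown. The post rises 14 mm above the base (its top is 24 mm above the bench, with a 3 mm bevel). The origin is the centre of the underside, on the bench; z up.
- stand_blue_large: The stand for the large blue seal: a fixed round aluminium base 84 mm across and 10 mm high with, on its top, a post 32 mm thick inside a painted disc 72 mm across, both blue. The post rises 14 mm above the base (its top is 24 mm above the bench, with a 3 mm bevel). The origin is the centre of the underside, on the bench; z up.
- stand_blue_small: The stand for the small blue seal: a fixed round aluminium base 84 mm across and 10 mm high with, on its top, a post 14 mm thick inside a painted disc 52 mm across, both blue. The post rises 14 mm above the base (its top is 24 mm above the bench, with a 3 mm bevel). The origin is the centre of the underside, on the bench; z up.
- seal_black_center (a point): A black seal, loose on the bench among the others, to be left alone: 64 mm outside, 47 mm bore, 16 mm high. The point is its centre, 8 mm above its underside.
- tin_center (a point): A small loose aluminium tin with a yellow lid, 50 mm across and 28 mm high, standing on the bench among the seals and stands, to be left alone. The point is its centre, 14 mm above the bench.
Mind the look-alikes: they are no part of the job. Leave any turquoise look-alike of the part that bears seal_blue_large_center alone.

How it is judged (in metres and radians):
At the end, for the whole second after the job is handed in: Each coloured seal is over the post of its own stand: centre within 12 mm of the stand's axis and 14 to 22 mm above the bench (18 mm when fully down), tilted less than 0.12 rad, at rest. The black seal and the tin are within 25 mm of where they started (horizontal distance between seal_brown_large_center and stand_brown_large below 0.012 m and z of seal_brown_large_center in the frame of stand_brown_large between 0.014 and 0.022 m and angle between the z axis of seal_brown_large_center and the z axis of stand_brown_large, either way round below 0.12 rad and linear speed of each of seal_brown_large, seal_brown_small, seal_blue_large, seal_blue_small below 0.02 m/s and horizontal distance between seal_brown_small_center and stand_brown_small below 0.012 m and z of seal_brown_small_center in the frame of stand_brown_small between 0.014 and 0.022 m and angle between the z axis of seal_brown_small_center and the z axis of stand_brown_small, either way round below 0.12 rad and horizontal distance between seal_blue_large_center and stand_blue_large below 0.012 m and z of seal_blue_large_center in the frame of stand_blue_large between 0.014 and 0.022 m and angle between the z axis of seal_blue_large_center and the z axis of stand_blue_large, either way round below 0.12 rad and horizontal distance between seal_blue_small_center and stand_blue_small below 0.012 m and z of seal_blue_small_center in the frame of stand_blue_small between 0.014 and 0.022 m and angle between the z axis of seal_blue_small_center and the z axis of stand_blue_small, either way round below 0.12 rad and distance of each of seal_black_center, tin_center from where it was at the start of the episode below 0.025 m); the robot touches nothing.
It fails at once if the black seal is moved by more than 25 mm (distance of seal_black_center from where it was at the start of the episode above 0.025 m).
It fails at once if the tin is moved by more than 25 mm (distance of tin_center from where it was at the start of the episode above 0.025 m).
It also fails if it takes over 96 s, if anything falls off the work surface, if the arm or the gripper's body presses on something with over 40 N, if the wrist force passes 120 N, or if a joint passes its speed limit or range.

ROBOT

A 6-joint arm with a two-finger parallel gripper is mounted at the origin on the work surface. World frame = base frame: x ahead of the robot, y to its left, z up, the work surface at z = 0. Lengths are in mm, angles in rad, forces in N, time in s.
With the tool pointing down it reaches from about 275 to 750 mm from the base axis. Payload 10.2 kg.
Tool frame: the origin (TCP) lies between the finger pads; the fingertips stand 14 mm ahead of it and the grasp point (between the pads) lies 5 mm behind it; z points along the fingers, y is the direction in which the jaws open and shut (so a half turn about z gives the same grasp; the last joint's range is limited). The gripper opens to 88 mm and grips with 3 to 60 N. Pads are 18 mm wide; open, the fingers measure 123 mm over their backs; the gripper's body (75 mm by 187 mm) begins 45 mm behind the grasp point.
Start: joints at [0.913, 0.313, 1.498, -0, 1.331, -0.223], TCP at [221.158, 476.152, 252.72] pointing down, gripper open.
Joint ranges: [-2.94, 2.94], [-0.97, 2.17], [0.19, 2.56], [-1.23, 4.37], [0.02, 3.11], [-2.88, 2.88]. Speed limits (rad/s): [2.39, 2.39, 3.01, 3.14, 3.14, 3.14].

INTERFACE

Orientations are given as a unit quaternion [x, y, z, w].
In Python, from workcell import arm gives the robot as it stands. The module is installed in compiled form; this text tells all that it offers.
- The arm moves only by the tool play_rows, never from a script. Its argument "motion" is a list that holds one entry, the list of rows, each a list of 6 numbers: the shift along the tool's x, y, z in m, then the turn, a rotation vector about the tool's x, y, z in rad. A call has 1 to 8 rows; each row shifts and turns the pose as measured when the row begins, along the tool's axes as they then stand; what a row does not reach is not made up. A row lasts 1/8 s, in which the tool goes at most 62.5 mm and 10.7 degrees, less where a joint would pass 70% of its speed; a pose out of reach is approached as far as the arm can. A call with a gripper value outside its range is refused whole. "grip" is the opening, from -1 (shut) to 1 (fully open), so that 0 is half open, set as the call begins (left out, the last holds). The fingers move at their own pace and stop on an object; "grip_force" is the grip in N (left out, the last holds). Time passes only in rows, so rows that do not move let the fingers close. It gives the time, the measured TCP pose, the force and the opening at its end, in the units of the state.
- arm.get_obs(): the state, without advancing time (a new reading comes with each control period).
- arm.get_image(name): name is "scene" or "top" or "wrist"; returns a dict with "color" (384x512x3 uint8, blue, green, red), "intrinsics" (3x3 intrinsics, pixels), "T" (4x4, takes a point from camera to world coordinates). Camera axes: x right, y down, z forward; pixel columns grow to the right and rows downward; lengths in mm; the calibration is good to about 2 mm. A picture is of the moment at which its call begins. There is no depth.
- arm.sign_off(): hands the job in, once; it reports no verdict.
The state is a dict: "clock": time; "joint_pos": joint angles; "joint_velocities": joint speeds; "joint_torque": joint torques, N m; "ee_pos": TCP position; "orientation": TCP orientation; "ft_force": force on the tool from outside, world axes, zero at the start; "wrist_torque": the same for the moment, N m; "grip_width": finger opening in mm.
Only numpy, scipy, OpenCV 4.12 (cv2) and the standard library are available. Lean on these libraries where they do the work, as an engineer would, in place of code of your own. Each camera call takes 0.05 s, during which the arm holds its last target.

## Working session

There is one attempt and no reset: what is moved stays moved. The work goes in short steps, Python scripts to look and compute and a tool call to move; the robot and the scene stay as the last step left them, time stands still between calls to the robot, and variables do not carry over. Pictures are saved under pics/ and viewed, and the job is handed in when it is done.

Besides the shell and the picture viewer there is one more tool, called in YAML: its name, and indented under it one key for each argument. play_rows: Moves the arm, as the interface text tells. Its arguments: {"type":"object","properties":{"motion":{"type":"array"},"grip":{"type":"number"},"grip_force":{"type":"number"}},"required":["motion"]}

```bash
mkdir -p pics; python3 - <<'E'
from workcell import arm
import cv2,numpy as np
for n in("scene","top"):
    d=arm.get_image(n);cv2.imwrite(f"pics/{n}0.png",d["color"]);print(n,d["intrinsics"].round(1).tolist(),d["T"].round(3).tolist())
    np.savez(f"{n}0.npz",c=d["color"],K=d["intrinsics"],T=d["T"])
print(arm.get_obs())
E
```

```text
scene [[483.6, 0.0, 257.1], [0.0, 483.6, 196.1], [0.0, 0.0, 1.0]] [[0.245, 0.755, -0.608, 1300.983], [0.97, -0.183, 0.163, -214.064], [0.012, -0.63, -0.777, 1084.541], [0.0, 0.0, 0.0, 1.0]]
top [[485.8, 0.0, 260.4], [0.0, 485.8, 203.5], [0.0, 0.0, 1.0]] [[-0.012, -0.988, 0.156, 309.347], [-1.0, 0.015, 0.021, -18.823], [-0.023, -0.156, -0.987, 1400.434], [0.0, 0.0, 0.0, 1.0]]
{'clock': 0.1, 'joint_pos': array([ 9.12582524e-01,  3.13346925e-01,  1.49833267e+00, -1.06854784e-05,
        1.33102845e+00, -2.23388215e-01]), 'joint_velocities': array([ 0.00120602, -0.00119023, -0.00254922,  0.00037805, -0.00406659,
       -0.00125095]), 'joint_torque': array([ 2.22915209e-03, -4.02813184e+01, -2.52646869e+01,  6.95389579e-02,
        3.42337042e-02, -5.50075322e-05]), 'ee_pos': array([221.03666316, 475.97568553, 252.25311669]), 'orientation': array([ 2.15702773e-01,  9.76458910e-01, -5.06602692e-04, -2.33256948e-04]), 'ft_force': array([-0.11772406,  0.56176761,  0.0719268 ]), 'wrist_torque': array([ 0.02656588, -0.04903546,  0.01514388]), 'grip_width': 88.34113089467208}
```

View pics/scene0.png

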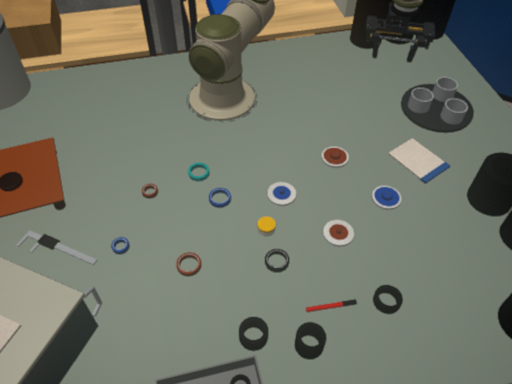

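View pics/top0.png

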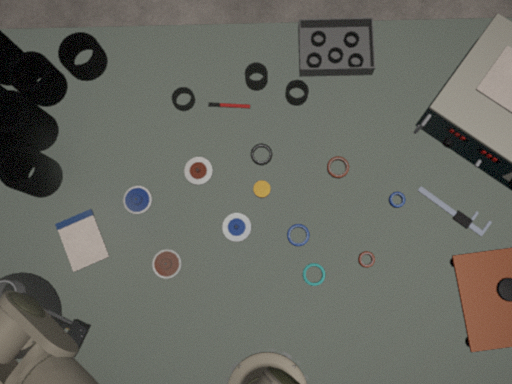

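The top view shows these candidates:
- **Seals:** brown large (338,167), brown small (367,259), blue large (298,235), blue small (397,200). The turquoise look-alike is at (314,275), and the black one is at (262,154).
- **Tin:** (262,189).
- **Stands:** blue (137,200) and (237,227), brown (167,264) and (199,170).

I'll measure them all and enlarge the crop to confirm.

```bash
cat > h.py <<'E'
import cv2,numpy as np
def cast(K,T,u,v,z):
    d=T[:3,:3]@np.linalg.solve(K,[u,v,1.]);o=T[:3,3];return o+d*(z-o[2])/d[2]
def masks(c):
    h=cv2.cvtColor(c,cv2.COLOR_BGR2HSV).astype(int);H,S,V=h[...,0],h[...,1],h[...,2]
    return dict(brown=((H<14)|(H>172))&(S>80)&(V>45),blue=(H>102)&(H<128)&(S>110),turq=(H>80)&(H<=102)&(S>110),yellow=(H>15)&(H<32)&(S>140),)
def blobs(c,K,T,z=8):
    for n,m in masks(c).items():
        k=cv2.findContours(m.astype(np.uint8)*255,cv2.RETR_EXTERNAL,cv2.CHAIN_APPROX_NONE)[0]
        for q in k:
            if len(q)<14: continue
            (u,v),r=cv2.minEnclosingCircle(q)
            x,y,w,h=cv2.boundingRect(q)
            # project the outline on the plane and fit a circle there
            P=np.array([cast(K,T,*p,z)[:2] for p in q[:,0].astype(float)])
            e=cv2.fitEllipse(P.astype(np.float32))
            if max(e[1])<120: print(n,"px",round(u),round(v),"ctr",np.round(e[0],1),"axes",np.round(e[1],1))
E
python3 - <<'E'
from h import *
for n in("top","scene"):
    d=np.load(n+"0.npz");print(n);blobs(d['c'],d['K'],d['T'])
c=np.load("top0.npz")['c'];cv2.imwrite("pics/crop0.png",cv2.resize(c[130:300,110:420],None,fx=2.55,fy=2.55,interpolation=cv2.INTER_CUBIC))
from scipy.spatial.transform import Rotation as R
from workcell import arm
print(R.from_quat(arm.get_obs()['orientation']).as_matrix().round(3))
E
```

```text
top
brown px 166 264 ctr [360.2 282.6] axes [62.4 64.3]
brown px 366 259 ctr [ 366.1 -287.7] axes [42.9 44.2]
brown px 198 170 ctr [632.1 194.1] axes [44.5 45. ]
brown px 338 167 ctr [ 635.6 -216.9] axes [59.  60.2]
brown px 492 157 ctr [ 655.7 -664.6] axes [14.4 36. ]
brown px 462 138 ctr [ 716.6 -585.1] axes [10.4 17.2]
brown px 234 106 ctr [830.   86.4] axes [ 11.2 115.1]
blue px 294 240 ctr [429.5 -87.9] axes [35.9 49.2]
blue px 236 227 ctr [463.5  81.4] axes [42.6 44. ]
blue px 72 222 ctr [487.1 568.6] axes [ 13.1 112.8]
blue px 394 200 ctr [ 536.  -383.3] axes [40.5 42.7]
blue px 138 198 ctr [555.3 367.7] axes [44.7 61.6]
turq px 313 274 ctr [ 325.4 -136.3] axes [57.1 57.6]
turq px 500 178 ctr [ 594.9 -682.2] axes [10.  25.2]
turq px 488 170 ctr [ 619.  -653.9] axes [13.5 26.7]
turq px 496 166 ctr [ 627.2 -677.1] axes [26.4 38.2]
turq px 462 152 ctr [ 674.9 -583.2] axes [ 7.6 16.9]
yellow px 261 189 ctr [574.   8.] axes [40.7 43.1]
scene
brown px 188 263 ctr [ 631.7 -214.4] axes [61.2 64.5]
brown px 338 231 ctr [629.2 196.1] axes [46.2 47.4]
brown px 149 189 ctr [ 362.5 -285.8]
[... 705 characters left out ...]
px 40 36 ctr [-513.7 -617.1] axes [18.  47.7]
yellow px 47 36 ctr [-513.8 -586.5] axes [22.9 59.4]
yellow px 51 33 ctr [-523.2 -568.5] axes [17.3 55.1]
yellow px 416 28 ctr [-237.1  841. ] axes [20.1 56.1]
yellow px 55 26 ctr [-575.7 -555.7] axes [16.1 29.3]
yellow px 44 26 ctr [-587.8 -600.6] axes [48.  58.8]
yellow px 53 19 ctr [-629.3 -563.6] axes [26.5 39.3]
yellow px 38 15 ctr [-674.  -623.6] axes [17.4 40.2]
yellow px 18 14 ctr [-714.7 -706.6] axes [40.4 46.6]
yellow px 52 9 ctr [-706.9 -572.8] axes [18.9 54.4]
yellow px 23 3 ctr [-772.5 -685.2] axes [38.5 99.3]
yellow px 6 6 ctr [-769.6 -750.4] axes [ 52.8 117.7]
[[-0.907  0.421 -0.001]
 [ 0.421  0.907 -0.001]
 [ 0.    -0.001 -1.   ]]
```

View pics/crop0.png

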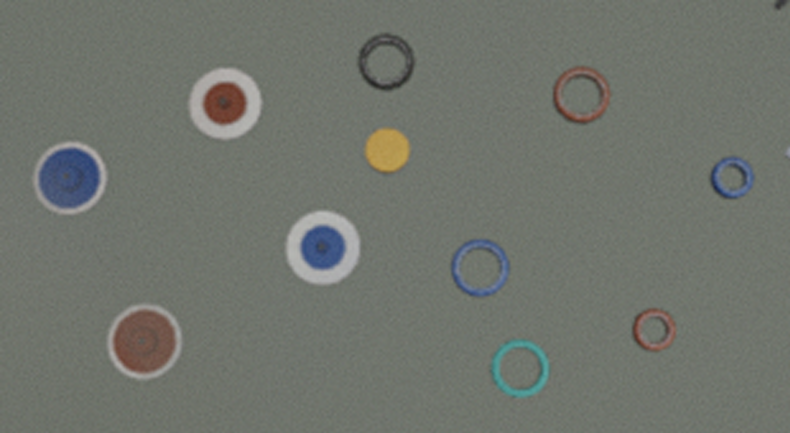

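```bash
python3 - <<'E'
import h
from h import *
def m2(c):
    q=cv2.cvtColor(c,cv2.COLOR_BGR2HSV).astype(int);return dict(blue=(q[...,0]>98)&(q[...,0]<130)&(q[...,1]>70))
h.masks=m2
for n in("top","scene"):
    d=np.load(n+"0.npz");print(n)
    for z in(8,10):blobs(d['c'],d['K'],d['T'],z)
# white base rims
for n in("top","scene"):
    d=np.load(n+"0.npz");c=d['c'];q=cv2.cvtColor(c,cv2.COLOR_BGR2HSV).astype(int)
    print(n)
    h.masks=lambda c:dict(white=(q[...,1]<25)&(q[...,2]>130))
    blobs(c,d['K'],d['T'],10)
E
```

```text
top
blue px 298 235 ctr [437.9 -95.5] axes [60.8 61.5]
blue px 236 227 ctr [463.3  81.6] axes [46.  46.7]
blue px 397 199 ctr [ 536.2 -383.1] axes [44.  44.8]
blue px 137 200 ctr [547.8 371.8] axes [65.  65.4]
blue px 484 160 ctr [ 648.3 -644.2] axes [10.4 21.2]
blue px 30 95 ctr [874.6 707.9] axes [ 8.8 17.4]
blue px 298 235 ctr [437.8 -95.4] axes [60.7 61.4]
blue px 236 227 ctr [463.1  81.5] axes [45.9 46.6]
blue px 397 199 ctr [ 535.8 -382.6] axes [43.9 44.7]
blue px 137 200 ctr [547.5 371.2] axes [64.9 65.3]
blue px 484 160 ctr [ 647.8 -643.3] axes [10.4 21.2]
blue px 30 95 ctr [873.7 706.9] axes [ 8.8 17.4]
scene
blue px 120 244 ctr [ 532.7 -380.8] axes [43.6 48.7]
blue px 220 197 ctr [434.9 -93.3] axes [61.1 67.5]
blue px 386 196 ctr [544.9 374.2] axes [66.8 67.3]
blue px 281 192 ctr [459.9  83.3] axes [46.1 47.1]
blue px 120 244 ctr [ 534.2 -380.4] axes [43.5 48.7]
blue px 220 197 ctr [436.5 -93.6] axes [61.  67.4]
blue px 386 196 ctr [546.3 373.1] axes [66.7 67.2]
blue px 281 192 ctr [461.4  82.8] axes [46. 47.]
top
white px 166 263 ctr [360.3 281.8] axes [81.5 82.1]
white px
[... 3032 characters left out ...]
2] axes [11.9 18.2]
white px 98 237 ctr [ 493.4 -434.5] axes [13.1 22.7]
white px 88 236 ctr [ 486.9 -462.7] axes [ 9.8 15.2]
white px 28 240 ctr [ 459.7 -614.3] axes [43.8 66.9]
white px 338 232 ctr [630.1 194.4] axes [84.2 86.9]
white px 386 214 ctr [607.8 343.2] axes [14.  24.9]
white px 294 207 ctr [522.8  99.6] axes [ 4.8 25.2]
white px 219 198 ctr [437.7 -95.9] axes [30.7 43.5]
white px 386 192 ctr [543.8 371.3] axes [83.4 93.9]
white px 368 182 ctr [485.3 340.6] axes [10.8 14.4]
white px 396 178 ctr [493.2 428.4] axes [ 8.2 27.9]
white px 277 164 ctr [355.7  99.4] axes [ 8.5 22.4]
white px 432 169 ctr [481.  554.1] axes [  3.4 100.3]
white px 335 155 ctr [359.2 283. ] axes [83.6 85.6]
```

Crop confirms it: the turquoise ring (crop 520,368) is separate from the blue large seal (crop 480,268), and the disc sizes tell the large stands from the small ones. The two views agree to 3 mm. Blue large comes first.

```bash
cat > go.py <<'E'
import sys,numpy as np
from workcell import arm
from scipy.spatial.transform import Rotation as R
def rep(x,y,z):
    o=arm.get_obs();r=R.from_quat(o['orientation']);M=np.array([[-.907,.421,0],[.421,.907,0],[0,0,-1]])
    d=r.inv().apply(np.array([x,y,z])-o['ee_pos'])
    print("d_tool mm",d.round(1),"rot",(r.inv()*R.from_matrix(M)).as_rotvec().round(3),"at",o['ee_pos'].round(1),"t",round(o['clock'],2),"w",round(o['grip_width'],1),"F",o['ft_force'].round(1))
if __name__=="__main__":rep(*map(float,sys.argv[1:4]))
E
python3 go.py 436.5 -94.5 90
```

```text
d_tool mm [-435.8 -426.4  162.6] rot [-0.001 -0.    -0.   ] at [221.  476.  252.3] t 0.1 w 88.3 F [-0.1  0.6  0.1]
```

play_rows:
  motion:
    - [[-0.04,-0.04,0.015,0,0,0],[-0.04,-0.04,0.015,0,0,0],[-0.04,-0.04,0.015,0,0,0],[-0.04,-0.04,0.015,0,0,0],[-0.04,-0.04,0.015,0,0,0],[-0.04,-0.04,0.015,0,0,0],[-0.04,-0.04,0.015,0,0,0],[-0.04,-0.04,0.015,0,0,0]]
  grip: 1
  grip_force: 15

```text
clock: 1.1
ee_pos: [379.8, 40.8, 128.7]
orientation: [0.212, 0.977, 0.0, 0.001]
ft_force: [1.1, 0.1, 0.5]
grip_width: 87.9
```

```bash
python3 go.py 436.5 -94.5 90
```

```text
d_tool mm [-107.7  -99.6   38.8] rot [0.001 0.002 0.007] at [379.8  40.8 128.7] t 1.1 w 87.9 F [1.1 0.1 0.5]
```

play_rows:
  motion:
    - [[-0.04,-0.037,0.015,0,0,0],[-0.04,-0.037,0.014,0,0,0.007],[-0.022,-0.02,0.01,0,0,0],[0,0,0,0,0,0]]

```text
clock: 1.6
ee_pos: [434.3, -94.6, 87.2]
orientation: [0.219, 0.976, 0.001, 0.0]
ft_force: [0.6, -0.4, -0.6]
grip_width: 88.1
```

```bash
python3 go.py 436.5 -94.5 90; python3 - <<'E'
from h import *
from workcell import arm
d=arm.get_image("wrist");cv2.imwrite("pics/w1.png",d["color"]);np.savez("w.npz",c=d["color"],K=d["intrinsics"],T=d["T"])
blobs(d["color"],d["intrinsics"],d["T"],16)
E
```

```text
d_tool mm [-1.9  1.  -2.8] rot [ 0.001  0.    -0.006] at [434.3 -94.6  87.2] t 1.6 w 88.1 F [ 0.6 -0.4 -0.6]
brown px 6 246 ctr [ 371.2 -303.6] axes [ 2.6 12. ]
brown px 17 232 ctr [ 364.6 -288.2] axes [23.4 31.3]
brown px 28 222 ctr [ 364.3 -276.3] axes [40.3 49.9]
blue px 259 211 ctr [434.7 -93.7] axes [61.1 62.8]
blue px 476 146 ctr [458.6  78.4] axes [48.  48.8]
turq px 144 102 ctr [ 324.7 -134.3] axes [61.2 64.4]
yellow px 362 352 ctr [614.4 -64.5] axes [3.9 8.6]
yellow px 83 322 ctr [ 465.4 -295.7] axes [ 6.8 14.7]
yellow px 80 298 ctr [ 442.1 -279. ] axes [ 2.4 11.2]
yellow px 424 304 ctr [585.    6.2] axes [22.5 58.3]
```

View pics/w1.png

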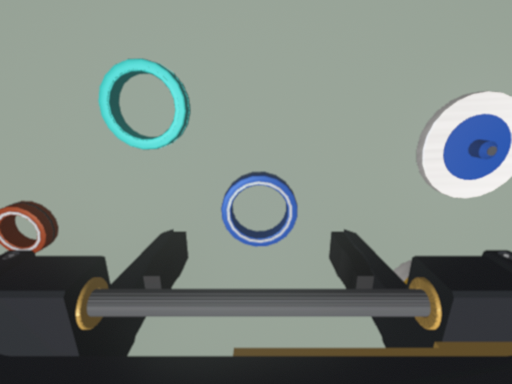

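The wrist view has the blue ring at (259,211), between the fingers, with the turquoise one well clear at (144,102). I'll descend.

play_rows:
  motion:
    - [[-0.001,0.001,0.03,0,0,-0.006],[0,0,0.025,0,0,0],[0,0,0.012,0,0,0],[0,0,0,0,0,0]]

```text
clock: 2.15
ee_pos: [434.9, -89.1, 20.8]
orientation: [0.213, 0.977, 0.001, 0.001]
ft_force: [-0.2, -0.6, 0.7]
grip_width: 88.1
```

```bash
python3 go.py 435.5 -94 18
```

```text
d_tool mm [-2.6 -4.2  2.8] rot [0.001 0.002 0.005] at [434.9 -89.1  20.8] t 2.15 w 88.1 F [-0.2 -0.6  0.7]
```

play_rows:
  motion:
    - [[-0.0025,-0.004,0.0025,0,0,0.005],[0,0,0,0,0,0]]

```text
clock: 2.4
ee_pos: [436.2, -93.9, 19.6]
orientation: [0.215, 0.977, 0.0, 0.002]
ft_force: [0.2, 0.2, 0.4]
grip_width: 87.7
```

```bash
python3 go.py 435.5 -94 18
```

```text
d_tool mm [ 0.6 -0.4  1.6] rot [0.001 0.004 0.001] at [436.2 -93.9  19.6] t 2.4 w 87.7 F [0.2 0.2 0.4]
```

play_rows:
  motion:
    - [[0,0,0,0,0,0],[0,0,0,0,0,0],[0,0,0,0,0,0],[0,0,0,0,0,0],[0,0,0,0,0,0]]
  grip: -1

```text
clock: 3.02
ee_pos: [436.5, -94.1, 20.4]
orientation: [0.215, 0.977, 0.0, 0.003]
ft_force: [0.4, -0.6, -1.3]
grip_width: 63.8
```

```bash
python3 go.py 547 371.5 80
```

```text
d_tool mm [ 95.4 469.  -59.5] rot [0.001 0.005 0.   ] at [436.5 -94.1  20.4] t 3.02 w 63.8 F [ 0.4 -0.6 -1.3]
```

play_rows:
  motion:
    - [[0,0,-0.03,0,0.005,0],[0,0,-0.03,0,0,0],[0.005,0.03,-0.015,0,0,0],[0.01,0.05,0,0,0,0],[0.01,0.05,0,0,0,0],[0.01,0.05,0,0,0,0],[0.01,0.05,0,0,0,0],[0.01,0.05,0,0,0,0]]

```text
clock: 4.03
ee_pos: [506.7, 188.8, 98.6]
orientation: [0.219, 0.976, 0.001, 0.001]
ft_force: [0.7, -1.0, -0.1]
grip_width: 63.6
```

```bash
python3 go.py 547 371.5 70
```

```text
d_tool mm [ 41.5 182.4  28.9] rot [ 0.002  0.001 -0.006] at [506.7 188.8  98.6] t 4.03 w 63.6 F [ 0.7 -1.  -0.1]
```

play_rows:
  motion:
    - [[0.012,0.05,0,0,0,-0.006],[0.012,0.05,0.005,0,0,0],[0.012,0.05,0.01,0,0,0],[0.006,0.03,0.012,0,0,0],[0,0,0,0,0,0]]

```text
clock: 4.65
ee_pos: [544.2, 378.9, 69.7]
orientation: [0.214, 0.977, 0.001, 0.0]
ft_force: [0.6, -0.7, -0.6]
grip_width: 63.4
```

```bash
cat > look.py <<'E'
import sys
from h import *
from workcell import arm
for n in("wrist","scene"):
    d=arm.get_image(n);cv2.imwrite(f"pics/{sys.argv[1]}_{n}.png",d["color"]);np.savez("l_%s.npz"%n,c=d["color"],K=d["intrinsics"],T=d["T"])
a=cv2.imread(f"pics/{sys.argv[1]}_wrist.png");b=cv2.imread(f"pics/{sys.argv[1]}_scene.png")
cv2.imwrite(f"pics/{sys.argv[1]}.png",cv2.resize(np.hstack([a,b]),(800,300)))
E
python3 go.py 547 371.5 70; python3 look.py p1
```

```text
d_tool mm [-5.6 -5.6 -0.3] rot [0.001 0.001 0.004] at [544.2 378.9  69.7] t 4.65 w 63.4 F [ 0.6 -0.7 -0.6]
```

View pics/p1.png

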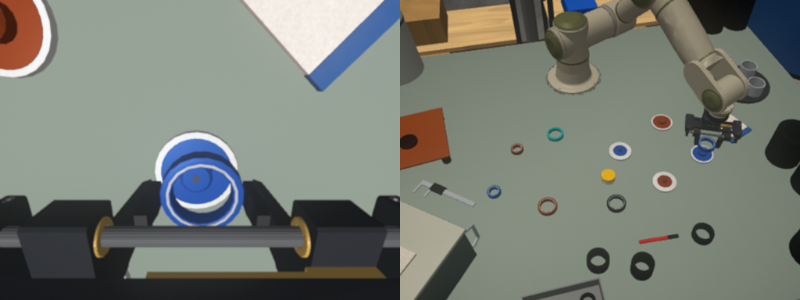

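The seal is held over the large blue stand (wrist half, 200,190). Next I'll correct the offset and lower it.

play_rows:
  motion:
    - [[-0.0055,-0.0055,0.01,0,0,0.004],[0,0,0.012,0,0,0],[0,0,0,0,0,0]]

```text
clock: 5.12
ee_pos: [548.2, 366.7, 48.2]
orientation: [0.218, 0.976, 0.001, 0.001]
ft_force: [0.3, -0.7, -0.8]
grip_width: 63.1
```

```bash
python3 go.py 547 371.5 31
```

```text
d_tool mm [ 3.2  3.8 17.2] rot [ 0.002  0.002 -0.005] at [548.2 366.7  48.2] t 5.12 w 63.1 F [ 0.3 -0.7 -0.8]
```

play_rows:
  motion:
    - [[0.003,0.0035,0.002,0,0,-0.005],[0,0,0,0,0,0]]

```text
clock: 5.38
ee_pos: [547.1, 371.2, 46.4]
orientation: [0.216, 0.976, 0.001, 0.001]
ft_force: [0.5, 0.9, -0.4]
grip_width: 63.2
```

```bash
python3 go.py 547 371.5 31
```

```text
d_tool mm [ 0.2  0.2 15.4] rot [ 0.002  0.002 -0.   ] at [547.1 371.2  46.4] t 5.38 w 63.2 F [ 0.5  0.9 -0.4]
```

play_rows:
  motion:
    - [[0,0,0.008,0,0,0],[0,0,0.006,0,0,0],[0,0,0,0,0,0]]

```text
clock: 5.75
ee_pos: [547.0, 371.5, 31.6]
orientation: [0.216, 0.976, 0.001, 0.001]
ft_force: [-0.1, -0.8, -0.4]
grip_width: 63.2
```

```bash
python3 go.py 547 371.5 31
```

```text
d_tool mm [ 0.  -0.   0.6] rot [0.002 0.002 0.   ] at [547.  371.5  31.6] t 5.75 w 63.2 F [-0.1 -0.8 -0.4]
```

play_rows:
  motion:
    - [[0,0,0,0,0,0],[0,0,0,0,0,0],[0,0,0,0,0,0],[0,0,0,0,0,0],[0,0,-0.02,0,0,0],[0,0,-0.03,0,0,0],[0,0,-0.02,0,0,0],[0,0,0,0,0,0]]
  grip: 1

```text
clock: 6.75
ee_pos: [547.8, 371.8, 108.8]
orientation: [0.216, 0.976, 0.002, 0.003]
ft_force: [-0.1, 0.8, 1.1]
grip_width: 88.2
```

```bash
python3 go.py 634 -216 90; python3 look.py p2
```

```text
d_tool mm [-325.6 -497.    17.6] rot [0.006 0.005 0.   ] at [547.8 371.8 108.8] t 6.75 w 88.2 F [-0.1  0.8  1.1]
```

View pics/p2.png

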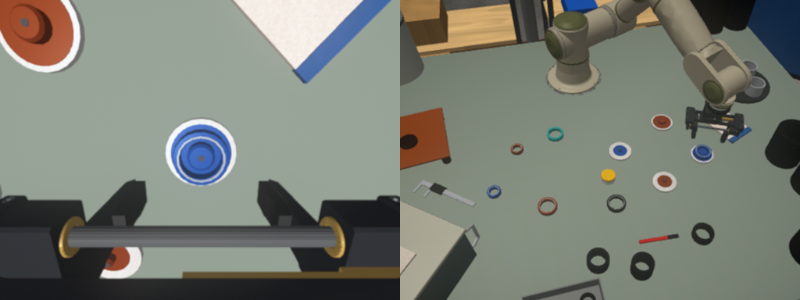

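The blue seal sits round its post (wrist half, 200,158). Brown large is next.

play_rows:
  motion:
    - [[-0.03,-0.045,0,0.006,0.005,0],[-0.033,-0.05,0,0,0,0],[-0.033,-0.05,0,0,0,0],[-0.033,-0.05,0,0,0,0],[-0.033,-0.05,0,0,0,0],[-0.033,-0.05,0,0,0,0],[-0.033,-0.05,0,0,0,0],[-0.033,-0.05,0,0,0,0]]

```text
clock: 7.85
ee_pos: [616.2, -107.2, 99.4]
orientation: [0.212, 0.977, -0.002, -0.007]
ft_force: [0.8, -0.0, 0.3]
grip_width: 88.3
```

```bash
python3 go.py 634 -216 80
```

```text
d_tool mm [-61.6 -91.5  19.3] rot [-0.007 -0.013  0.007] at [ 616.2 -107.2   99.4] t 7.85 w 88.3 F [ 0.8 -0.   0.3]
```

play_rows:
  motion:
    - [[-0.025,-0.035,0.005,-0.007,-0.013,0.007],[-0.025,-0.035,0.005,0,0,0],[-0.01,-0.018,0.005,0,0,0],[0,0,0,0,0,0]]

```text
clock: 8.35
ee_pos: [632.0, -218.4, 79.8]
orientation: [0.218, 0.976, 0.001, -0.003]
ft_force: [-0.2, 0.1, -0.7]
grip_width: 88.1
```

```bash
python3 go.py 634 -216 45; python3 - <<'E'
from h import *
from workcell import arm
d=arm.get_image("wrist");cv2.imwrite("pics/w2.png",d["color"])
blobs(d["color"],d["intrinsics"],d["T"],16)
E
```

```text
d_tool mm [-1.   3.  34.8] rot [ 0.001 -0.005 -0.005] at [ 632.  -218.4   79.8] t 8.35 w 88.1 F [-0.2  0.1 -0.7]
brown px 262 212 ctr [ 631.7 -214.4] axes [61.3 63.2]
blue px 14 191 ctr [ 535.1 -382.7] axes [22.1 30.1]
blue px 43 184 ctr [ 533.  -389.9] axes [56.1 84.9]
blue px 23 188 ctr [ 535.3 -376.7] axes [40.8 48.6]
yellow px 83 323 ctr [ 659.1 -410.3] axes [ 6.6 14.8]
yellow px 80 298 ctr [ 636.4 -394.1] axes [ 2.4 11.5]
yellow px 425 304 ctr [ 773.7 -120. ] axes [21.8 55.5]
yellow px 510 7 ctr [570.1 -13. ] axes [1.5 9.4]
```

View pics/w2.png

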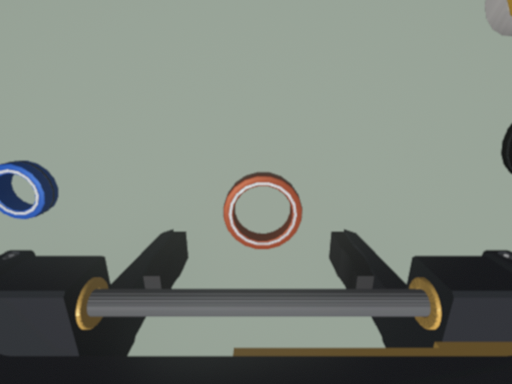

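The brown ring is at (262,212) between the fingers, and the wrist position agrees to 2 mm.

play_rows:
  motion:
    - [[0,0.003,0.025,0.001,-0.005,-0.005],[0,0,0.008,0,0,0],[0,0,0,0,0,0]]

```text
clock: 8.78
ee_pos: [634.0, -210.2, 47.8]
orientation: [0.213, 0.977, 0.0, 0.0]
ft_force: [-0.4, 1.0, 0.7]
grip_width: 88.2
```

```bash
python3 go.py 633 -215.5 19
```

```text
d_tool mm [-1.3 -5.2 28.8] rot [0.    0.    0.005] at [ 634.  -210.2   47.8] t 8.78 w 88.2 F [-0.4  1.   0.7]
```

play_rows:
  motion:
    - [[-0.001,-0.005,0.016,0,0,0.005],[0,0,0.012,0,0,0],[0,0,0,0,0,0]]

```text
clock: 9.15
ee_pos: [633.2, -215.1, 19.1]
orientation: [0.216, 0.976, -0.0, 0.001]
ft_force: [0.5, -0.9, 0.4]
grip_width: 87.9
```

```bash
python3 go.py 633 -215.5 19
```

```text
d_tool mm [-0.  -0.4  0.1] rot [0.    0.002 0.   ] at [ 633.2 -215.1   19.1] t 9.15 w 87.9 F [ 0.5 -0.9  0.4]
```

Close and lift.

play_rows:
  motion:
    - [[0,0,0,0,0,0],[0,0,0,0,0,0],[0,0,0,0,0,0],[0,0,0,0,0,0],[0,0,0,0,0,0],[0,0,-0.03,0,0,0],[0,0,-0.03,0,0,0],[0,0,-0.02,0,0,0]]
  grip: -1

```text
clock: 10.15
ee_pos: [632.5, -214.9, 100.2]
orientation: [0.216, 0.976, 0.0, -0.0]
ft_force: [-1.1, 0.3, -0.1]
grip_width: 63.6
```

```bash
python3 go.py 360 282.5 70
```

```text
d_tool mm [456.5 336.4  30.8] rot [ 0.    -0.001 -0.   ] at [ 632.5 -214.9  100.2] t 10.15 w 63.6 F [-1.1  0.3 -0.1]
```

play_rows:
  motion:
    - [[0.03,0.022,0,0,0,0],[0.046,0.034,0,0,0,0],[0.046,0.034,0,0,0,0],[0.046,0.034,0,0,0,0],[0.046,0.034,0,0,0,0],[0.046,0.034,0,0,0,0],[0.046,0.034,0,0,0,0],[0.046,0.034,0,0,0,0]]

```text
clock: 11.15
ee_pos: [418.6, 177.2, 101.7]
orientation: [0.219, 0.976, 0.0, 0.004]
ft_force: [1.5, 0.6, -1.0]
grip_width: 63.7
```

```bash
python3 go.py 360 282.5 70
```

```text
d_tool mm [98.2 70.2 31. ] rot [ 0.002  0.008 -0.006] at [418.6 177.2 101.7] t 11.15 w 63.7 F [ 1.5  0.6 -1. ]
```

play_rows:
  motion:
    - [[0.04,0.028,0.005,0.002,0.008,-0.006],[0.03,0.022,0.01,0,0,0],[0.018,0.012,0.012,0,0,0],[0,0,0,0,0,0],[0,0,0,0,0,0]]

```text
clock: 11.78
ee_pos: [362.1, 275.7, 75.3]
orientation: [0.213, 0.977, 0.001, 0.001]
ft_force: [0.9, -0.5, 0.2]
grip_width: 63.5
```

```bash
python3 go.py 360 282.5 45
```

```text
d_tool mm [ 4.8  5.2 30.3] rot [0.002 0.002 0.005] at [362.1 275.7  75.3] t 11.78 w 63.5 F [ 0.9 -0.5  0.2]
```

play_rows:
  motion:
    - [[0.005,0.005,0.012,0.002,0.002,0.005],[0,0,0.014,0,0,0],[0,0,0,0,0,0]]

```text
clock: 12.15
ee_pos: [360.7, 281.5, 47.8]
orientation: [0.217, 0.976, 0.0, 0.0]
ft_force: [0.3, 0.3, -0.3]
grip_width: 63.4
```

```bash
python3 go.py 360 282.5 30.5; python3 look.py p3
```

```text
d_tool mm [ 1.1  0.6 17.3] rot [ 0.     0.001 -0.003] at [360.7 281.5  47.8] t 12.15 w 63.4 F [ 0.3  0.3 -0.3]
```

View pics/p3.png

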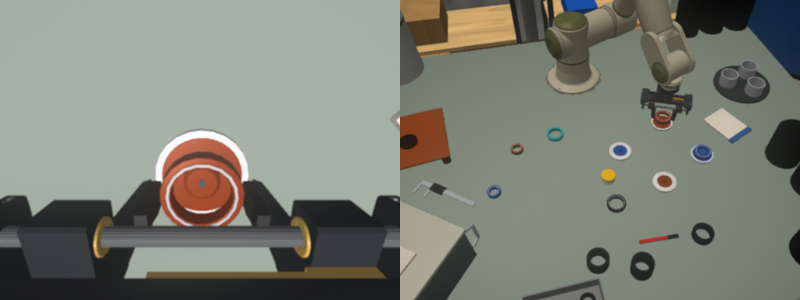

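The seal is over the large brown stand (wrist half, 202,190), so I'll lower it and release.

play_rows:
  motion:
    - [[0.001,0.0005,0.008,0,0,-0.003],[0,0,0.008,0,0,0],[0,0,0,0,0,0]]

```text
clock: 12.62
ee_pos: [360.8, 282.7, 31.9]
orientation: [0.215, 0.977, 0.001, 0.001]
ft_force: [0.9, -0.3, -1.3]
grip_width: 63.1
```

```bash
python3 go.py 360 282.5 30.5
```

```text
d_tool mm [ 0.6 -0.5  1.4] rot [0.002 0.002 0.   ] at [360.8 282.7  31.9] t 12.62 w 63.1 F [ 0.9 -0.3 -1.3]
```

play_rows:
  motion:
    - [[0,0,0.001,0,0,0],[0,0,0,0,0,0],[0,0,0,0,0,0],[0,0,0,0,0,0],[0,0,-0.02,0,0,0],[0,0,-0.03,0,0,0],[0,0,-0.02,0,0,0],[0,0,0,0,0,0]]
  grip: 1

```text
clock: 13.62
ee_pos: [360.7, 282.7, 103.3]
orientation: [0.215, 0.977, 0.001, 0.002]
ft_force: [-0.1, -0.9, -0.4]
grip_width: 88.7
```

```bash
python3 go.py 364.5 -287 90; python3 look.py p4
```

```text
d_tool mm [-243.  -515.3   12.4] rot [0.003 0.003 0.   ] at [360.7 282.7 103.3] t 13.62 w 88.7 F [-0.1 -0.9 -0.4]
```

View pics/p4.png

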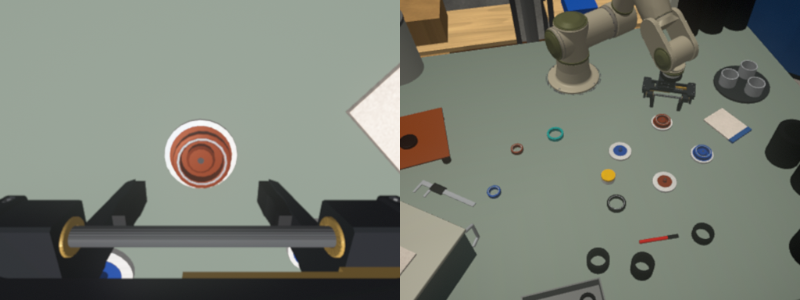

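The brown large seal is seated (wrist half, 201,160). Brown small next.

play_rows:
  motion:
    - [[-0.018,-0.038,0,0.003,0.003,0],[-0.025,-0.053,0,0,0,0],[-0.025,-0.053,0,0,0,0],[-0.025,-0.053,0,0,0,0],[-0.025,-0.053,0,0,0,0],[-0.025,-0.053,0,0,0,0],[-0.025,-0.053,0,0,0,0],[-0.025,-0.053,0,0,0,0]]

```text
clock: 14.72
ee_pos: [360.7, -180.5, 95.8]
orientation: [0.212, 0.977, -0.001, -0.006]
ft_force: [0.7, -0.1, -0.4]
grip_width: 87.8
```

```bash
python3 go.py 364.5 -287 80
```

```text
d_tool mm [-47.8 -95.2  15.6] rot [-0.003 -0.011  0.007] at [ 360.7 -180.5   95.8] t 14.72 w 87.8 F [ 0.7 -0.1 -0.4]
```

play_rows:
  motion:
    - [[-0.02,-0.04,0.005,-0.003,-0.011,0.007],[-0.018,-0.035,0.005,0,0,0],[-0.008,-0.015,0.005,0,0,0],[0,0,0,0,0,0]]

```text
clock: 15.22
ee_pos: [362.6, -286.3, 76.4]
orientation: [0.219, 0.976, 0.002, -0.002]
ft_force: [0.2, 0.8, -0.3]
grip_width: 88.4
```

```bash
python3 go.py 364.5 -287 45; python3 - <<'E'
from h import *
from workcell import arm
d=arm.get_image("wrist");cv2.imwrite("pics/w3.png",d["color"])
blobs(d["color"],d["intrinsics"],d["T"],16)
E
```

```text
d_tool mm [-2.2  0.1 31.4] rot [ 0.002 -0.004 -0.006] at [ 362.6 -286.3   76.4] t 15.22 w 88.4 F [ 0.2  0.8 -0.3]
brown px 259 216 ctr [ 362.9 -285.1] axes [43.6 45.9]
turq px 432 78 ctr [ 323.  -139.1] axes [61.5 67.4]
yellow px 83 322 ctr [ 388.5 -473.2] axes [ 8.7 13.6]
yellow px 80 298 ctr [ 366.2 -458.7] axes [2.5 8.3]
yellow px 426 304 ctr [ 501.  -188.9] axes [21.4 54.5]
```

View pics/w3.png

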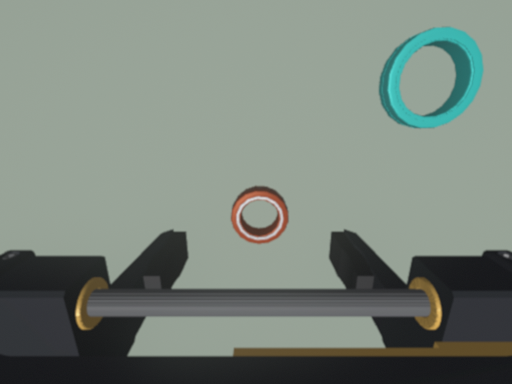

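The small brown ring is at (259,216), at about (363.5,-286) in the world.

play_rows:
  motion:
    - [[-0.001,-0.001,0.025,0.002,-0.004,-0.006],[0,0,0.006,0,0,0],[0,0,0,0,0,0]]

```text
clock: 15.65
ee_pos: [363.7, -283.5, 45.7]
orientation: [0.214, 0.977, 0.001, -0.0]
ft_force: [0.7, -0.1, 0.4]
grip_width: 88.1
```

```bash
python3 go.py 363.5 -286 19
```

```text
d_tool mm [-0.9 -2.4 26.7] rot [ 0.001 -0.001  0.004] at [ 363.7 -283.5   45.7] t 15.65 w 88.1 F [ 0.7 -0.1  0.4]
```

play_rows:
  motion:
    - [[-0.001,-0.0025,0.015,0,0,0.004],[0,0,0.012,0,0,0],[0,0,0,0,0,0]]

```text
clock: 16.02
ee_pos: [363.9, -286.1, 17.8]
orientation: [0.215, 0.977, 0.0, 0.0]
ft_force: [-0.7, -0.5, 0.2]
grip_width: 88.0
```

```bash
python3 go.py 363.5 -286 19
```

```text
d_tool mm [ 0.4 -0.1 -1.2] rot [0.    0.    0.001] at [ 363.9 -286.1   17.8] t 16.02 w 88.0 F [-0.7 -0.5  0.2]
```

play_rows:
  motion:
    - [[0,0,-0.001,0,0,0],[0,0,0,0,0,0],[0,0,0,0,0,0],[0,0,0,0,0,0],[0,0,0,0,0,0],[0,0,0,0,0,0],[0,0,0,0,0,0],[0,0,-0.02,0,0,0]]
  grip: -1

```text
clock: 17.02
ee_pos: [363.7, -285.8, 38.9]
orientation: [0.215, 0.977, 0.001, -0.0]
ft_force: [0.9, -0.7, 0.5]
grip_width: 45.6
```

```bash
python3 go.py 631 194 70
```

```text
d_tool mm [-40.7 547.8 -30.6] rot [ 0.001 -0.001  0.   ] at [ 363.7 -285.8   38.9] t 17.02 w 45.6 F [ 0.9 -0.7  0.5]
```

play_rows:
  motion:
    - [[0,0,-0.03,0,0,0],[-0.001,0.01,-0.03,0,0,0],[-0.004,0.05,-0.006,0,0,0],[-0.004,0.055,0,0,0,0],[-0.004,0.055,0,0,0,0],[-0.004,0.055,0,0,0,0],[-0.004,0.055,0,0,0,0],[-0.004,0.055,0,0,0,0]]

```text
clock: 18.02
ee_pos: [532.4, 12.8, 109.2]
orientation: [0.219, 0.976, -0.0, 0.002]
ft_force: [0.5, -0.8, 0.3]
grip_width: 45.8
```

```bash
python3 go.py 631 194 70
```

```text
d_tool mm [-11.6 205.9  39.2] rot [ 0.     0.004 -0.007] at [532.4  12.8 109.2] t 18.02 w 45.8 F [ 0.5 -0.8  0.3]
```

play_rows:
  motion:
    - [[-0.003,0.055,0,0,0.004,-0.007],[-0.003,0.055,0.005,0,0,0],[-0.003,0.05,0.012,0,0,0],[-0.002,0.034,0.015,0,0,0],[0,0,0.004,0,0,0],[0,0,0,0,0,0]]

```text
clock: 18.77
ee_pos: [626.6, 193.2, 71.1]
orientation: [0.213, 0.977, -0.0, -0.0]
ft_force: [-0.2, 0.6, 0.4]
grip_width: 45.4
```

```bash
python3 go.py 631 194 45
```

```text
d_tool mm [-3.6  2.6 26.1] rot [-0.001 -0.     0.005] at [626.6 193.2  71.1] t 18.77 w 45.4 F [-0.2  0.6  0.4]
```

play_rows:
  motion:
    - [[-0.0035,0.0025,0.012,0,0,0.005],[0,0,0.012,0,0,0],[0,0,0,0,0,0]]

```text
clock: 19.15
ee_pos: [631.0, 191.8, 46.2]
orientation: [0.217, 0.976, -0.0, -0.0]
ft_force: [0.1, 1.2, -0.0]
grip_width: 45.2
```

```bash
python3 go.py 631 194 30; python3 look.py p5
```

```text
d_tool mm [ 0.9  2.  16.2] rot [-0.001 -0.    -0.003] at [631.  191.8  46.2] t 19.15 w 45.2 F [ 0.1  1.2 -0. ]
```

View pics/p5.png

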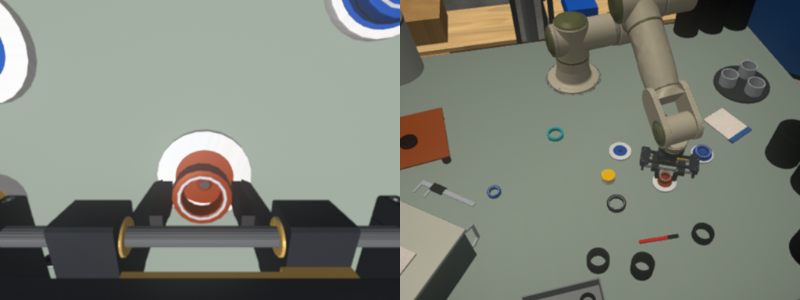

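The post shows through the bore (wrist half, 205,185). I'll apply the last 2 mm and lower it.

play_rows:
  motion:
    - [[0.001,0.002,0.006,0,0,-0.003],[0,0,0.008,0,0,0],[0,0,0,0,0,0]]

```text
clock: 19.62
ee_pos: [631.7, 194.4, 32.9]
orientation: [0.215, 0.977, 0.0, 0.001]
ft_force: [-1.8, 0.1, -0.0]
grip_width: 45.6
```

```bash
python3 go.py 631 194 30
```

```text
d_tool mm [ 0.4 -0.7  2.9] rot [0.001 0.002 0.   ] at [631.7 194.4  32.9] t 19.62 w 45.6 F [-1.8  0.1 -0. ]
```

play_rows:
  motion:
    - [[0,0,0.0025,0,0,0],[0,0,0,0,0,0]]

```text
clock: 19.88
ee_pos: [631.7, 194.5, 30.3]
orientation: [0.215, 0.977, 0.0, 0.001]
ft_force: [-0.6, -0.8, 0.3]
grip_width: 45.4
```

play_rows:
  motion:
    - [[0,0,0,0,0,0],[0,0,0,0,0,0],[0,0,0,0,0,0],[0,0,0,0,0,0],[0,0,-0.02,0,0,0],[0,0,-0.03,0,0,0],[0,0,-0.02,0,0,0],[0,0,0,0,0,0]]
  grip: 1

```text
clock: 20.88
ee_pos: [632.5, 194.6, 107.4]
orientation: [0.215, 0.977, 0.001, 0.003]
ft_force: [0.2, 0.0, -0.0]
grip_width: 88.1
```

```bash
python3 go.py 534.5 -382 90; python3 look.py p6
```

```text
d_tool mm [-153.5 -564.4   16.5] rot [0.003 0.006 0.001] at [632.5 194.6 107.4] t 20.88 w 88.1 F [ 0.2  0.  -0. ]
```

View pics/p6.png

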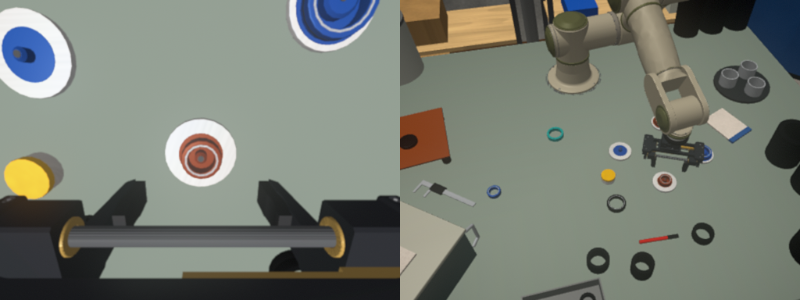

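The brown small seal is seated (wrist half, 202,155). The last one is blue small.

play_rows:
  motion:
    - [[-0.01,-0.04,0,0.003,0.006,0],[-0.015,-0.056,0,0,0,0],[-0.015,-0.056,0,0,0,0],[-0.015,-0.056,0,0,0,0],[-0.015,-0.056,0,0,0,0],[-0.015,-0.056,0,0,0,0],[-0.015,-0.056,0,0,0,0],[-0.015,-0.056,0,0,0,0]]

```text
clock: 21.98
ee_pos: [549.5, -254.8, 98.0]
orientation: [0.212, 0.977, 0.0, -0.007]
ft_force: [0.0, 0.5, -0.1]
grip_width: 88.3
```

```bash
python3 go.py 534.5 -382 80
```

```text
d_tool mm [ -39.3 -122.    17.8] rot [-0.003 -0.014  0.007] at [ 549.5 -254.8   98. ] t 21.98 w 88.3 F [ 0.   0.5 -0.1]
```

play_rows:
  motion:
    - [[-0.016,-0.05,0.005,-0.003,-0.014,0.007],[-0.014,-0.042,0.005,0,0,0],[-0.007,-0.022,0.005,0,0,0],[0,0,0,0,0,0],[0,0,0,0,0,0]]

```text
clock: 22.6
ee_pos: [532.4, -377.9, 78.4]
orientation: [0.217, 0.976, 0.002, -0.003]
ft_force: [0.0, 0.6, 0.3]
grip_width: 88.4
```

```bash
python3 go.py 534.5 -382 45; python3 - <<'E'
from h import *
from workcell import arm
d=arm.get_image("wrist");cv2.imwrite("pics/w4.png",d["color"])
blobs(d["color"],d["intrinsics"],d["T"],16)
E
```

```text
d_tool mm [-3.8 -2.9 33.4] rot [ 0.003 -0.006 -0.004] at [ 532.4 -377.9   78.4] t 22.6 w 88.4 F [0.  0.6 0.3]
blue px 255 217 ctr [ 532.9 -380.6] axes [43.2 45.5]
yellow px 83 323 ctr [ 559.3 -567.2] axes [ 7.  14.6]
yellow px 80 298 ctr [ 536.6 -551.9] axes [ 2. 11.]
yellow px 426 304 ctr [ 672.8 -279.3] axes [21.4 55.4]
```

View pics/w4.png

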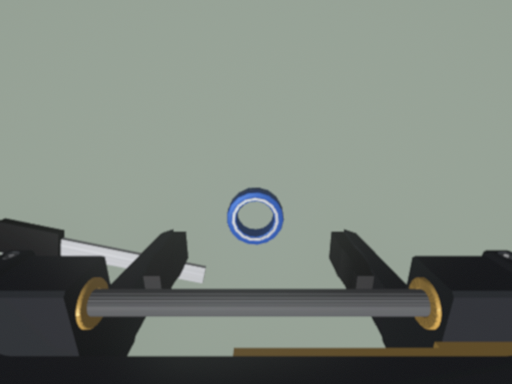

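The ring is at (255,217), but the calliper's beam (tip about 205,272) lies near the left finger. I'll check the clearance.

```bash
python3 - <<'E'
from h import *
from workcell import arm
d=arm.get_image("wrist");o=np.array([533.5,-381])
for p in[(204,266),(204,282),(150,250),(150,270),(62,242)]:
    w=cast(d["intrinsics"],d["T"],*p,4);e=w[:2]-o;print(p,w.round(1),"tool xy from ring",(e@[-.907,.421]).round(1),(e@[.421,.907]).round(1))
t=np.load("top0.npz")
for p in[(420,188),(440,202)]:
    w=cast(t["K"],t["T"],*p,4);e=w[:2]-o;print(p,w.round(1),(e@[-.907,.421]).round(1),(e@[.421,.907]).round(1))
E
```

```text
(204, 266) [ 560.3 -443.7    4. ] tool xy from ring -50.7 -45.6
(204, 282) [ 575.  -451.8    4. ] tool xy from ring -67.5 -46.7
(150, 250) [ 526.1 -478.7    4. ] tool xy from ring -34.4 -91.7
(150, 270) [ 543.3 -489.5    4. ] tool xy from ring -54.5 -94.3
(62, 242) [ 487.1 -543.2    4. ] tool xy from ring -26.2 -166.7
(420, 188) [ 568.8 -453.1    4. ] -62.4 -50.5
(440, 202) [ 526.8 -507.8    4. ] -47.3 -117.8
```

The calliper is over 35 mm from the finger's footprint, so the descent is clear.

play_rows:
  motion:
    - [[-0.003,-0.0025,0.025,0.003,-0.006,-0.004],[0,0,0.008,0,0,0],[0,0,0,0,0,0]]

```text
clock: 23.08
ee_pos: [535.9, -378.8, 46.7]
orientation: [0.213, 0.977, -0.001, 0.001]
ft_force: [-0.9, -0.7, 0.4]
grip_width: 87.9
```

```bash
python3 go.py 533.5 -381 19
```

```text
d_tool mm [ 1.3 -2.9 27.7] rot [-0.001  0.002  0.004] at [ 535.9 -378.8   46.7] t 23.07 w 87.9 F [-0.9 -0.7  0.4]
```

play_rows:
  motion:
    - [[0.001,-0.003,0.015,0,0,0.004],[0,0,0.012,0,0,0],[0,0,0,0,0,0]]

```text
clock: 23.45
ee_pos: [534.0, -381.2, 19.0]
orientation: [0.215, 0.977, -0.001, 0.002]
ft_force: [-0.3, 0.2, 0.1]
grip_width: 88.3
```

```bash
python3 go.py 533.5 -381 19
```

```text
d_tool mm [ 0.5 -0.  -0. ] rot [-0.001  0.004  0.   ] at [ 534.  -381.2   19. ] t 23.45 w 88.3 F [-0.3  0.2  0.1]
```

play_rows:
  motion:
    - [[0,0,0,0,0.004,0],[0,0,0,0,0,0],[0,0,0,0,0,0],[0,0,0,0,0,0],[0,0,0,0,0,0],[0,0,0,0,0,0],[0,0,0,0,0,0],[0,0,-0.02,0,0,0]]
  grip: -1

```text
clock: 24.45
ee_pos: [533.8, -381.0, 39.4]
orientation: [0.215, 0.977, -0.0, -0.001]
ft_force: [0.3, 0.5, 0.1]
grip_width: 44.9
```

```bash
python3 go.py 462.5 82 70
```

```text
d_tool mm [259.5 390.  -30.4] rot [-0.001 -0.002  0.   ] at [ 533.8 -381.    39.4] t 24.45 w 44.9 F [0.3 0.5 0.1]
```

play_rows:
  motion:
    - [[0,0,-0.03,0,0,0],[0.01,0.015,-0.03,0,0,0],[0.03,0.045,0,0,0,0],[0.032,0.048,0,0,0,0],[0.032,0.048,0,0,0,0],[0.032,0.048,0,0,0,0],[0.032,0.048,0,0,0,0],[0.032,0.048,0,0,0,0]]

```text
clock: 25.45
ee_pos: [480.1, -19.5, 112.2]
orientation: [0.218, 0.976, -0.004, 0.008]
ft_force: [0.8, 0.6, -1.0]
grip_width: 44.9
```

```bash
python3 go.py 462.5 82 70
```

```text
d_tool mm [59.9 84.4 40.8] rot [-0.003  0.018 -0.006] at [480.1 -19.5 112.2] t 25.45 w 44.9 F [ 0.8  0.6 -1. ]
```

play_rows:
  motion:
    - [[0.025,0.035,0.01,-0.003,0.018,-0.006],[0.022,0.03,0.015,0,0,0],[0.01,0.015,0.015,0,0,0],[0,0,0,0,0,0],[0,0,0,0,0,0]]

```text
clock: 26.08
ee_pos: [463.5, 82.4, 77.5]
orientation: [0.213, 0.977, 0.0, 0.005]
ft_force: [-0.6, -0.0, 0.3]
grip_width: 45.3
```

```bash
python3 go.py 462.5 82 45
```

```text
d_tool mm [ 1.  -0.8 32.5] rot [0.003 0.009 0.006] at [463.5  82.4  77.5] t 26.07 w 45.3 F [-0.6 -0.   0.3]
```

play_rows:
  motion:
    - [[0.001,-0.001,0.016,0.003,0.009,0.006],[0,0,0.014,0,0,0],[0,0,0,0,0,0]]

```text
clock: 26.45
ee_pos: [463.0, 80.0, 46.2]
orientation: [0.217, 0.976, -0.0, 0.0]
ft_force: [-0.8, 0.1, 0.1]
grip_width: 45.0
```

```bash
python3 go.py 462.5 82 30; python3 look.py p7
```

```text
d_tool mm [ 1.3  1.6 16.2] rot [-0.     0.001 -0.003] at [463.   80.   46.2] t 26.45 w 45.0 F [-0.8  0.1  0.1]
```

View pics/p7.png

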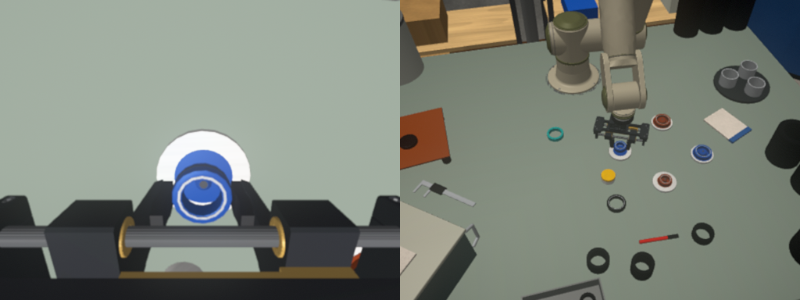

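The post shows in the bore (wrist half, 205,185), so I'll lower it.

play_rows:
  motion:
    - [[0.001,0.0015,0.007,0,0,-0.003],[0,0,0.008,0,0,0],[0,0,0,0,0,0]]

```text
clock: 26.92
ee_pos: [463.5, 82.1, 31.5]
orientation: [0.215, 0.977, 0.0, 0.002]
ft_force: [0.6, -0.4, -0.2]
grip_width: 45.2
```

```bash
python3 go.py 462.5 82 30
```

```text
d_tool mm [ 0.8 -0.5  1.5] rot [0.001 0.003 0.   ] at [463.5  82.1  31.5] t 26.93 w 45.2 F [ 0.6 -0.4 -0.2]
```

play_rows:
  motion:
    - [[0,0,0.001,0,0,0],[0,0,0,0,0,0],[0,0,0,0,0,0],[0,0,0,0,0,0],[0,0,-0.02,0,0,0],[0,0,-0.03,0,0,0],[0,0,-0.03,0,0,0],[0,0,-0.03,0,0,0]]
  grip: 1

```text
clock: 27.92
ee_pos: [462.3, 82.2, 142.4]
orientation: [0.215, 0.977, -0.0, -0.0]
ft_force: [-0.0, -0.3, -1.0]
grip_width: 88.4
```

play_rows:
  motion:
    - [[0,0,-0.05,0,0,0],[0,-0.03,-0.05,0,0,0],[0,-0.05,-0.05,0,0,0],[0,-0.05,0,0,0,0],[0,-0.05,0,0,0,0],[0,-0.05,0,0,0,0],[0,-0.05,0,0,0,0],[0,0,0,0,0,0]]

```text
clock: 28.92
ee_pos: [343.3, -173.3, 294.0]
orientation: [0.215, 0.977, -0.002, 0.004]
ft_force: [-0.8, 0.4, -0.1]
grip_width: 88.0
```

```bash
python3 - <<'E'
import h
from h import *
from workcell import arm
def m2(c):
    q=cv2.cvtColor(c,cv2.COLOR_BGR2HSV).astype(int);H,S,V=q[...,0],q[...,1],q[...,2]
    return dict(white=(S<25)&(V>130),blue=(H>98)&(H<130)&(S>70),brown=((H<14)|(H>172))&(S>80)&(V>45),yellow=(H>15)&(H<32)&(S>140),dark=(V<60))
h.masks=m2
o=[]
for n in("top","scene"):
    d=arm.get_image(n);c=d["color"];print(n)
    if n=="top":
        blobs(c,d["intrinsics"],d["T"],10)
        print("was, black/tin:");
        t=np.load("top0.npz");x=m2(t['c'])
        for im in(t['c'],c):
            g=cv2.cvtColor(im,cv2.COLOR_BGR2GRAY);q=(g[140:170,245:280]<75).astype(np.uint8);print("black px",cv2.boundingRect(q))
    r=c[150:290,110:270] if n=="top" else c[140:275,255:415]
    o.append(cv2.resize(r,(400,350),interpolation=cv2.INTER_CUBIC))
cv2.imwrite("pics/fin.png",np.hstack(o));print(arm.get_obs()["clock"])
E
```

```text
top
white px 166 263 ctr [360.2 281.9] axes [81.7 82.6]
white px 480 224 ctr [ 459.  -614.2] axes [44.6 59.1]
white px 236 227 ctr [463.4  81.4] axes [82.5 84. ]
white px 474 215 ctr [ 487.  -602.3] axes [ 7.7 29.9]
white px 137 199 ctr [547.4 370.9] axes [82.6 82.6]
white px 198 170 ctr [631.7 193.5] axes [82.4 83.1]
white px 426 120 ctr [ 774.6 -483.1] axes [ 3.6 34.2]
white px 508 106 ctr [ 810.7 -724.3] axes [13.1 21. ]
white px 492 94 ctr [ 845.6 -681.9] axes [11.4 24.7]
white px 508 92 ctr [ 848.4 -731.6] axes [10.5 22.1]
white px 498 90 ctr [ 859.4 -698.4] axes [10.6 23.5]
white px 483 86 ctr [ 872.1 -658.5] axes [15.8 23.6]
white px 496 84 ctr [ 880.8 -694.7] axes [11.1 27.1]
white px 504 78 ctr [ 898.5 -721.6] axes [16.7 20.6]
blue px 236 227 ctr [462.8  80.1] axes [44.3 44.9]
blue px 137 200 ctr [548.  370.2] axes [62.7 64.1]
blue px 501 176 ctr [ 593.4 -679.2] axes [14.2 15.3]
blue px 495 174 ctr [ 606.6 -669. ] axes [11.7 17.5]
blue px 501 166 ctr [ 627.2 -687.7] axes [ 5.7 24.2]
blue px 8 57 ctr [1029.   780.2] axes [37.6 49. ]
brown px 164 268 ctr [353.9 285.4] axes [47
[... 789 characters left out ...]
]
dark px 452 262 ctr [ 353.6 -525.8] axes [ 7.8 21.3]
dark px 330 238 ctr [ 427.3 -185.1] axes [17.2 90.3]
dark px 462 219 ctr [ 475.2 -564.3] axes [29.9 53.6]
dark px 214 104 ctr [833.4 145.9] axes [ 8.4 35.9]
dark px 183 99 ctr [852.9 240.1] axes [63.9 71.5]
dark px 296 92 ctr [ 866.2 -101.2] axes [64.1 78.3]
dark px 256 76 ctr [920.   20.2] axes [65.4 86.5]
dark px 355 60 ctr [ 964.4 -280.7] axes [41.6 45.4]
dark px 314 60 ctr [ 967.9 -155.8] axes [41.8 47.1]
dark px 335 55 ctr [ 982.5 -221. ] axes [42.6 48.2]
dark px 351 39 ctr [1032.9 -270.9] axes [42.3 48.2]
dark px 318 38 ctr [1037.7 -170.5] axes [42.6 48.2]
was, black/tin:
black px (6, 4, 21, 21)
black px (6, 4, 21, 21)
scene
29.025
```

View pics/fin.png

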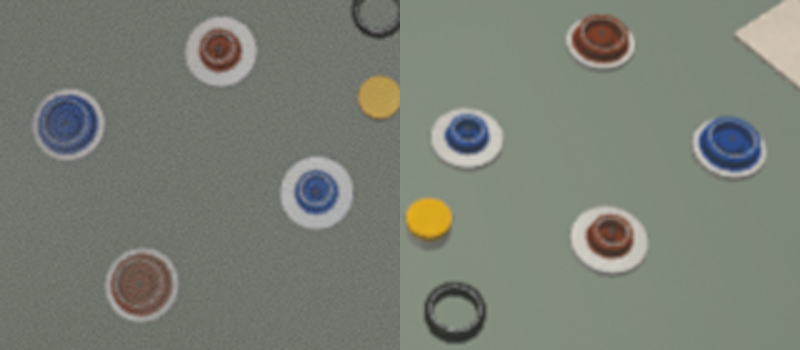

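All four seals lie flat and centred: top half at (220,50), (68,125), (316,192) and (142,285), and the scene half agrees. The black seal and the tin haven't moved, so I'm handing in.

```bash
python3 -c "
from workcell import arm
print(arm.sign_off())"
```

```text
the job is handed in; nothing more can be done
None
```

All four coloured seals are on their own stands, and I handed the job in at about 29 s of the 96 s allowed. The hand-in reports no verdict, so the result rests on my own checks.

- **Seating:** In the last top view, three seals measured within about 2 mm of their stand's axis. The brown large seal's colour outline broke up, so I judged it by eye and by its release point, about 1 mm off the stand's axis. In the top and scene views all four look flat with the post through the bore. I did not measure their final heights.
- **Left alone:** The black seal covers the same pixels as at the start, and the tin is within 0.5 mm of where it was. The turquoise ring was never touched.
- **Forces:** The wrist force stayed below 2 N in every reading. The gripper was open and clear of everything at the end.

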